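Plug height check under the bridge gauge

TASK

Check the plug height of the two pump covers on the gauge plate: push each one, flat on the plate, under the fixed bridge bar with a light hand. Leave the one that clears on the far side, flat on the plate, with its plug fully out beyond the bar; the one that catches must not be forced or lifted over, but taken back out and set down gently, upright, in the empty rework tray. Leave everything else on the bench where it is.

Things in the scene. Friction and masses are not known exactly. Their poses are not given: they have to be found in the camera images.
- gauge: Bridge gauge, fixed to the bench: lightly oiled dark steel plate 270 (x) x 300 mm (y), top 12 mm above the bench, two posts and a bar. Origin: on the bench, under the bar's middle. x: push direction, away from the robot (plate from x -170 to +100 mm); y along the bar (plate -150 to +150). The covers start on the -x side, clear of the bar, one at y about +55 mm, one at about -55 mm.
- bar: Fixed bridge bar, rigid square-edged steel, 12 (x) x 284 (y) x 14 mm high, underside 37.5 mm and top 51.5 mm above the plate; screw heads on its ends 5 mm higher. Free width between the posts 240 mm. Origin: middle of the underside, axes as the gauge's. Must not be pressed with more than 20 N.
- cover_a: Aluminium pump cover, one of two alike, long sides within 0.2 rad of the push direction. Block 96 (x) x 56 (y) x 20 mm high, round boss (diameter 36) at its centre up to 30 mm; loose in its bore a steel plug, diameter 22, its top 36 mm (clears) or 39 mm (too tall) above the underside, one of each in the pair: only pushing tells which. 0.3 to 0.6 kg; slides at 1 to 2 N. Origin: centre of underside.
- cover_b: Aluminium pump cover, one of two alike, long sides within 0.2 rad of the push direction. Block 96 (x) x 56 (y) x 20 mm high, round boss (diameter 36) at its centre up to 30 mm; loose in its bore a steel plug, diameter 22, its top as for the other cover: 36 mm if that has 39, and the reverse. 0.3 to 0.6 kg; slides at 1 to 2 N. Origin: centre of underside.
- tray: Empty rework tray: shallow open steel tray, fixed to the bench on the robot's left or right of the gauge, 200 (x) x 170 (y) x 26 mm high outside, walls and floor 3 mm. Origin: centre of its underside.
- parts_box: Bystander: black plastic box in two compartments with nozzle bodies, 200 x 170 x 50 mm, fixed on the side of the gauge opposite to the tray. Origin: centre of its underside.
- can: Bystander: upright spray can, 58 mm diameter, 150 mm high, beyond the gauge. Origin: centre of its underside.
- injector_stand: Bystander: wooden block 70 x 70 x 45 mm with a diesel injector standing in it, 167 mm high in all, beyond the gauge. Origin: centre of its underside.
- wrench: Bystander: steel wrench 180 mm long lying flat beyond the gauge. Origin: under its middle.
Mind the look-alikes: they are no part of the job. What is shaped like the cover_b but brown or yellow is not meant.

How it is judged:
By the outcome, as a careful person would: the job done as asked, in the order asked, and still so for the second after the job is handed in, with the robot touching nothing.
It also fails if it takes over 64 s, if anything falls off the work surface, if the arm or the gripper's body presses on something with over 40 N, if the wrist force passes 120 N, or if a joint passes its speed limit or range.

ROBOT

A 6-joint arm with a two-finger parallel gripper is mounted at the origin on the work surface. World frame = base frame: x ahead of the robot, y to its left, z up, the work surface at z = 0. Lengths are in m, angles in rad, forces in N, time in s.
With the tool pointing down it reaches from about 0.35 to 0.775 m from the base axis. Payload 5.5 kg.
Tool frame: the origin (TCP) lies on the centre line of the jaws, within the pads' length; the fingertips stand 8 mm ahead of it and the grasp point (between the pads) lies 11 mm behind it; z points along the fingers, y is the direction in which the jaws open and shut (so a half turn about z gives the same grasp; the last joint's range is limited). The gripper opens to 85 mm and grips with 20 to 120 N. Pads are 22 mm wide; open, the fingers measure 114 mm over their backs; the gripper's body (76 mm by 85 mm) begins 54 mm behind the grasp point. The pads swing forward as they close: fully open they stand 13 mm farther back than shut.
Start: joints at [-1.476, 0.313, 0.046, 1.304, 0, 1.431], TCP at [0.134, -0.559, 0.239] pointing down, gripper open.
Joint ranges: [-2.76, 2.76], [-0.86, 1.69], [-1.03, 1.26], [-2.2, 2.34], [-1.47, 1.5], [-3.14, 3.14]. Speed limits (rad/s): [2.57, 2.57, 3.14, 3.14, 3.14, 3.14].

INTERFACE

Orientations are given as a unit quaternion [w, x, y, z].
In Python, from workcell import env gives the robot as it stands. The module is installed in compiled form; this text tells all that it offers.
- The arm moves only by the tool play_rows, never from a script. Its argument "steps" is a list of rows, each an object with "claw": the closure in counts, from 0 (fully open) to 255 (shut); "dp": the shift along the tool's x, y, z in m, a list of three; "angular": the turn, a rotation vector about the tool's x, y, z in degrees, a list of three. In form: [{"claw": claw, "dp": [dx, dy, dz], "angular": [wx, wy, wz]}, ...]. A call has exactly 8 rows; each row shifts and turns the commanded pose from where the row before left it, along the tool's axes as they then stand; what a row does not reach is not made up. A row lasts 1/12 s, in which the tool goes at most 41.7 mm and 7.16 degrees, less where a joint would pass 70% of its speed; a pose out of reach is approached as far as the arm can. A call is refused whole if a number of a shift passes 0.0417 or a number of a turn 7.16, either way. A call with a gripper value outside its range is refused whole. The fingers move at their own pace and stop on an object; "force" is the grip in N (left out, the last holds). Time passes only in rows, so rows that do not move let the fingers close, or fill a call up. It gives the time, the measured TCP pose, the force and the opening at its end, in the units of the state.
- env.get_state(): the state, without advancing time (a new reading comes with each control period).
- env.read_camera(name): name is "scene" or "top" or "wrist"; returns (picture, depth): 420x560x3 uint8, red, green, blue; 420x560 float32, m along the optical axis (not along the pixel's ray), 0 where there is no reading.
- env.calibration(name): a dict with "fx", "fy", "cx", "cy" (pixels), "world_from_camera" (4x4, takes a point from camera to world coordinates); the wrist camera has in their place "hand_eye" (4x4, takes a point from camera to tool coordinates, whose origin is the TCP and whose axes are the flange's). Camera axes: x right, y down, z forward; pixel columns grow to the right and rows downward; lengths in m; the calibration is good to about 2 mm. A picture is of the moment at which its call begins: read the wrist's pose just before it. calibration takes no time and is no camera call.
- env.hand_in(): hands the job in, once; it reports no verdict.
The state is a dict: "clock": time; "joint_pos": joint angles; "qvel": joint speeds; "tau": joint torques, N m; "tcp_pos": TCP position; "orientation": TCP orientation; "wrist_force": force on the tool from outside, world axes, zero at the start; "ft_torque": the same for the moment, N m; "finger_gap": finger opening in m.
Only numpy, scipy, OpenCV 4.12 (cv2) and the standard library are available. Lean on these libraries where they do the work, as an engineer would, in place of code of your own. Each camera call takes 0.05 s, during which the arm holds its last target. There are 200 camera calls.

## Working session

There is one attempt and no reset: what is moved stays moved. The work goes in short steps, Python scripts to look and compute and a tool call to move; the robot and the scene stay as the last step left them, time stands still between calls to the robot, and variables do not carry over. Pictures are saved under pics/ and viewed, about 8 in all and at most 12, crops included, and the job is handed in when it is done.

Besides the shell and the picture viewer there is one more tool, called after "Emit:" as a command line: name --argument value ..., lists and objects as JSON in quotes. play_rows: Moves the arm, as the interface text tells. Its arguments: {"type":"object","properties":{"steps":{"type":"array","items":{"type":"object","properties":{"claw":{"type":"number"},"dp":{"type":"array","items":{"type":"number"}},"angular":{"type":"array","items":{"type":"number"}}}}},"force":{"type":"number"}},"required":["steps"]}

```bash
mkdir -p pics
cat > h.py <<'E'
import numpy as np, cv2
from workcell import env
def snap(n,f):
    p,d=env.read_camera(n); cv2.imwrite('pics/%s.png'%f,p[:,:,::-1]); np.save('pics/%s.npy'%f,d); return p,d
def world(n,d,T=None):
    c=env.calibration(n); v,u=np.mgrid[:d.shape[0],:d.shape[1]]
    P=np.stack([(u-c['cx'])/c['fx']*d,(v-c['cy'])/c['fy']*d,d],-1)
    if T is None: T=c['world_from_camera']
    return P@T[:3,:3].T+T[:3,3]
def st():
    s=env.get_state(); print({k:np.round(v,4).tolist() for k,v in s.items() if k in('clock','joint_pos','tcp_pos','orientation','wrist_force','finger_gap')}); return s
E
python3 - <<'E'
from h import *
st()
snap('top','top0'); snap('scene','sc0')
for n in('top','scene'):print(np.round(env.calibration(n)['world_from_camera'],3),env.calibration(n)['fx'])
print(env.calibration('wrist'))
E
```

```text
{'clock': 0.0, 'joint_pos': [-1.4756, 0.314, 0.045, 1.3036, 0.0, 1.4312], 'tcp_pos': [0.1337, -0.5587, 0.2384], 'orientation': [-0.0009, 0.9931, 0.1171, 0.0], 'wrist_force': [0.1406, 0.1604, -0.1939], 'finger_gap': 0.0856}
[[ 0.011 -0.992  0.128  0.458]
 [-1.    -0.011  0.006  0.   ]
 [-0.005 -0.128 -0.992  1.405]
 [ 0.     0.     0.     1.   ]] 490.67898499332364
[[-0.256  0.64  -0.724  1.458]
 [ 0.967  0.166 -0.195  0.222]
 [-0.004 -0.75  -0.661  0.811]
 [ 0.     0.     0.     1.   ]] 418.59686204816654
{'fx': 291.2064916618732, 'fy': 291.2064916618732, 'cx': 274.49151438376396, 'cy': 208.51184431009344, 'hand_eye': array([[-2.88764562e-05, -9.66467327e-01, -2.56789613e-01,
         6.50099962e-02],
       [ 9.99999993e-01, -5.69178156e-05,  1.01767173e-04,
        -5.22038289e-04],
       [-1.12970552e-04, -2.56789609e-01,  9.66467322e-01,
        -1.33425442e-01],
       [ 0.00000000e+00,  0.00000000e+00,  0.00000000e+00,
         1.00000000e+00]])}
```

View pics/top0.png

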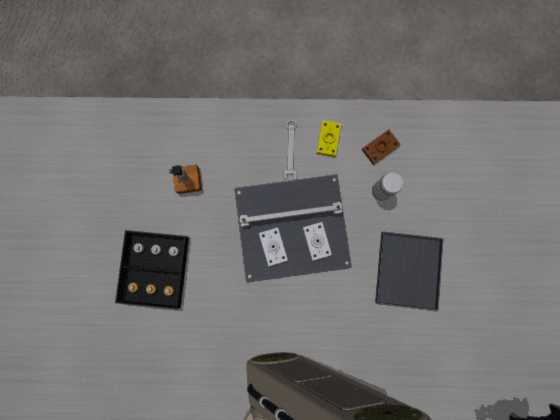

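View pics/sc0.png

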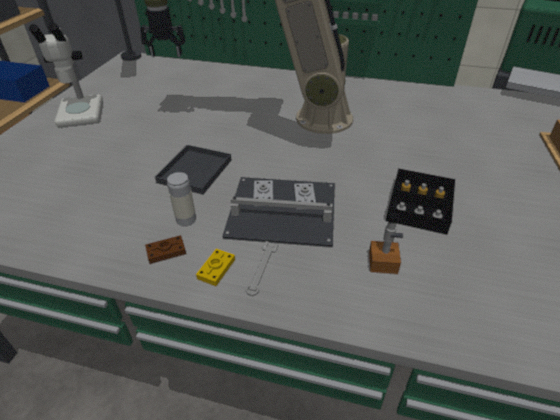

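The top view shows the gauge at about (293,228) and the two covers at (273,246) and (317,241). The tray is on the robot's right at (409,271) and the parts box is on the left. The yellow and brown look-alikes lie beyond the gauge.

```bash
cat > m.py <<'E'
from h import *
d=np.load('pics/top0.npy'); im=cv2.imread('pics/top0.png'); W=world('top',d)
c=env.calibration('top'); T=c['world_from_camera']
def ray(u,v,z):
    r=T[:3,:3]@np.array([(u-c['cx'])/c['fx'],(v-c['cy'])/c['fy'],1]); return T[:3,3]+r*(z-T[2,3])/r[2]
print('bar ends',[np.round(ray(u,v,.06),4) for u,v in((244,220.5),(338.5,208.5))])
C=[np.round(ray(u,v,.012),4) for u,v in((235,187),(337,175),(351,269),(246,282))]; print('plate',C)
print('tray',[np.round(ray(u,v,.026),4) for u,v in((381,232),(442.5,237),(437.5,310),(376,304))])
# white cover tops
for (u,v) in((273,246),(317,241)):
    s=np.s_[v-25:v+26,u-22:u+23]; g=cv2.cvtColor(im[s],cv2.COLOR_BGR2GRAY); w=W[s]
    m=(w[...,2]>.024)&(w[...,2]<.056)&(w[...,0]<.475+0*u)
    n,l,stt,_=cv2.connectedComponentsWithStats(m.astype(np.uint8)); k=l[25,22]
    p=w[l==k][:,:2]; r=cv2.minAreaRect((p*1000).astype(np.float32)); print(r,len(p),np.median(w[l==k][:,2]))
E
python3 m.py
```

```text
bar ends [array([0.5806, 0.1119, 0.06  ]), array([ 0.6166, -0.1482,  0.06  ])]
plate [array([0.6814, 0.1438, 0.012 ]), array([ 0.7195, -0.1495,  0.012 ]), array([ 0.4514, -0.188 ,  0.012 ]), array([0.4119, 0.1066, 0.012 ])]
tray [array([ 0.5555, -0.271 ,  0.026 ]), array([ 0.5434, -0.4431,  0.026 ]), array([ 0.3424, -0.4232,  0.026 ]), array([ 0.3566, -0.2544,  0.026 ])]
((514.26953125, 32.477718353271484), (142.01109313964844, 125.71137237548828), 0.6516411900520325) 2225 0.013572419668059998
((529.5449829101562, -77.47499084472656), (142.11851501464844, 157.33514404296875), 0.682001531124115) 2295 0.013965156545334256
```

Emit:
play_rows --steps '[{"claw":0,"dp":[0.027,-0.028,0],"angular":[0,0,0]},{"claw":0,"dp":[0.027,-0.028,0],"angular":[0,0,0]},{"claw":0,"dp":[0.027,-0.028,0],"angular":[0,0,0]},{"claw":0,"dp":[0.027,-0.028,0],"angular":[0,0,0]},{"claw":0,"dp":[0.027,-0.028,0],"angular":[0,0,0]},{"claw":0,"dp":[0.027,-0.028,0],"angular":[0,0,0]},{"claw":0,"dp":[0.027,-0.028,0],"angular":[0,0,0]},{"claw":0,"dp":[0.027,-0.028,0],"angular":[0,0,0]}]'

```text
clock: 0.77
tcp_pos: [0.2921, -0.2893, 0.239]
orientation: [-0.0, 0.993, 0.117, -0.0]
wrist_force: [0.6, -0.2, 0.3]
finger_gap: 0.0854
```

Emit:
play_rows --steps '[{"claw":60,"dp":[0.027,-0.028,0],"angular":[0,0,0]},{"claw":60,"dp":[0.027,-0.028,0],"angular":[0,0,0]},{"claw":60,"dp":[0.027,-0.028,0],"angular":[0,0,0]},{"claw":60,"dp":[0.027,-0.028,0],"angular":[0,0,0]},{"claw":120,"dp":[0.027,-0.028,0],"angular":[0,0,0]},{"claw":180,"dp":[0.027,-0.028,0],"angular":[0,0,0]},{"claw":180,"dp":[0.027,-0.028,0],"angular":[0,0,0]},{"claw":180,"dp":[0.0,0.0,0],"angular":[0,0,5.6]}]'

```text
clock: 1.43
tcp_pos: [0.4321, -0.0512, 0.239]
orientation: [-0.001, 0.997, 0.072, 0.001]
wrist_force: [-0.1, -0.0, -0.5]
finger_gap: 0.0253
```

```bash
cat >> h.py <<'E'
from scipy.spatial.transform import Rotation as R
def Tw(s):
    q=s['orientation']; T=np.eye(4); T[:3,:3]=R.from_quat([q[1],q[2],q[3],q[0]]).as_matrix(); T[:3,3]=s['tcp_pos']; return T
def wsnap(f):
    s=st(); T=Tw(s)@env.calibration('wrist')['hand_eye']; p,d=snap('wrist',f); np.save('pics/%s_T.npy'%f,T); return p,d,T
def ray(f,u,v,z):
    c=env.calibration('wrist'); T=np.load('pics/%s_T.npy'%f); r=T[:3,:3]@np.array([(u-c['cx'])/c['fx'],(v-c['cy'])/c['fy'],1]); return T[:3,3]+r*(z-T[2,3])/r[2]
E
python3 -c "
from h import *
wsnap('w0')"
```

```text
{'clock': 1.4333, 'joint_pos': [-0.3044, 0.0421, -0.2865, 1.2418, 0.0023, 2.6928], 'tcp_pos': [0.4321, -0.0512, 0.239], 'orientation': [-0.001, 0.9974, 0.0721, 0.0006], 'wrist_force': [-0.1242, -0.0226, -0.4663], 'finger_gap': 0.0253}
```

View pics/w0.png

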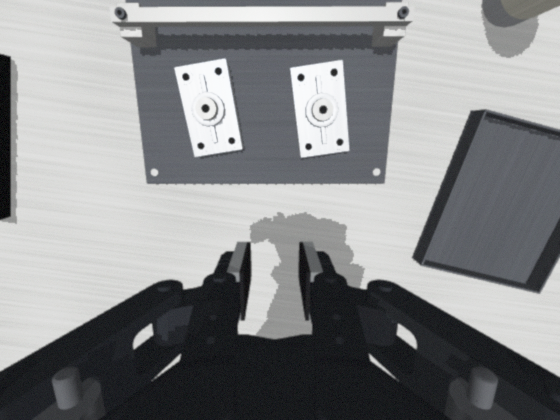

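The wrist view is clear. Left cover corners: (175,67), (226,58), (243,149), (195,158). Right cover corners: (290,67), (342,60), (350,151), (301,158). Bar end screws: (121,13) and (404,12). The tray is at the right.

Run:
```python
from h import *
im=cv2.imread('pics/w0.png'); g=cv2.cvtColor(im,cv2.COLOR_BGR2GRAY)
B=[ray('w0',u,v,.0685) for u,v in((121,13),(404,12))]; a=B[0]-B[1]; print('bar',np.round(B,4),'yaw',np.arctan2(-a[0],a[1]),np.linalg.norm(a[:2]), (B[0]+B[1])/2)
P=[ray('w0',u,v,.012)[:2] for u,v in((147,184),(385,184))];a=P[0]-P[1];print('plate near edge',np.round(P,4),np.arctan2(-a[0],a[1]),np.linalg.norm(a))
for x0,x1 in((165,255),(280,362)):
    m=np.zeros_like(g); m[52:168,x0:x1]=(g[52:168,x0:x1]>140)
    cs,_=cv2.findContours(m,0,2); c=max(cs,key=cv2.contourArea)[:,0]
    h=cv2.minAreaRect(c.astype(np.float32)); bx=cv2.boxPoints(h)
    p=np.array([ray('w0',u,v,.032)[:2] for u,v in c]); r=cv2.minAreaRect((p*1000).astype(np.float32)); print(r,bx.round().tolist())
print('tray',[np.round(ray('w0',u,v,.026)[:2],4) for u,v in((484,110),(414,260),(540,292))])
```

```text
bar [[ 0.5799  0.1136  0.0685]
 [ 0.6179 -0.1432  0.0685]] yaw 0.1468173800588294 0.25953825633007527 [ 0.59892857 -0.01482057  0.0685    ]
plate near edge [[ 0.4102  0.1081]
 [ 0.4532 -0.187 ]] 0.14468314756836123 0.29819810806384955
((509.3772277832031, 34.436134338378906), (97.12957763671875, 57.563507080078125), 17.34807586669922) [[173.0, 66.0], [226.0, 57.0], [243.0, 149.0], [190.0, 158.0]]
((526.05419921875, -88.1231460571289), (97.21147155761719, 57.59782791137695), 16.305574417114258) [[289.0, 65.0], [343.0, 59.0], [354.0, 151.0], [300.0, 158.0]]
tray [array([ 0.5534, -0.2716]), array([ 0.3634, -0.2421]), array([ 0.3428, -0.4199])]
```

Emit:
play_rows --steps '[{"claw":180,"dp":[0.003,0.012,0.035],"angular":[0,0,0]},{"claw":180,"dp":[0.003,0.012,0.035],"angular":[0,0,0]},{"claw":180,"dp":[0.002,0.012,0.035],"angular":[0,0,0]},{"claw":180,"dp":[0.0024,0.0128,0.035],"angular":[0,0,0]},{"claw":180,"dp":[0,0,0.03],"angular":[0,0,0]},{"claw":180,"dp":[0,0,0.025],"angular":[0,0,0]},{"claw":180,"dp":[0,0,0.013],"angular":[0,0,0]},{"claw":180,"dp":[0,0,0.005],"angular":[0,0,0]}]'

```text
clock: 2.15
tcp_pos: [0.4442, -0.1035, 0.0236]
orientation: [-0.001, 0.998, 0.068, -0.002]
wrist_force: [0.2, -0.3, 0.1]
finger_gap: 0.0252
```

```bash
cat >> h.py <<'E'
O=np.array([.599,-.0155]);Y=.145;G=np.array([[np.cos(Y),np.sin(Y)],[-np.sin(Y),np.cos(Y)]])
def gs():
    s=st(); print('gauge xy',np.round(G@(s['tcp_pos'][:2]-O),4),'Fg',np.round(G@s['wrist_force'][:2],2)); return s
E
python3 -c "
from h import *
gs()"
```

```text
{'clock': 2.15, 'joint_pos': [-0.405, 0.2797, -0.5841, 0.7124, -0.0003, 2.5998], 'tcp_pos': [0.4442, -0.1035, 0.0236], 'orientation': [-0.0011, 0.9977, 0.0683, -0.0025], 'wrist_force': [0.2382, -0.2698, 0.1185], 'finger_gap': 0.0252}
gauge xy [-0.1659 -0.0647] Fg [ 0.2 -0.3]
```

Emit:
play_rows --steps '[{"claw":180,"dp":[0.008,0,0],"angular":[0,0,0]},{"claw":180,"dp":[0.008,0,0],"angular":[0,0,0]},{"claw":180,"dp":[0.006,0,0],"angular":[0,0,0]},{"claw":180,"dp":[0.006,0,0],"angular":[0,0,0]},{"claw":180,"dp":[0.006,0,0],"angular":[0,0,0]},{"claw":180,"dp":[0.006,0,0],"angular":[0,0,0]},{"claw":180,"dp":[0.006,0,0],"angular":[0,0,0]},{"claw":180,"dp":[0.006,0,0],"angular":[0,0,0]}]'

```text
clock: 2.82
tcp_pos: [0.4991, -0.0963, 0.0265]
orientation: [0.0, 0.998, 0.069, 0.0]
wrist_force: [-2.0, -0.5, 0.4]
finger_gap: 0.025
```

Emit:
play_rows --steps '[{"claw":180,"dp":[0.004,0,0],"angular":[0,0,0]},{"claw":180,"dp":[0.004,0,0],"angular":[0,0,0]},{"claw":180,"dp":[0.004,0,0],"angular":[0,0,0]},{"claw":180,"dp":[0.003,0,0],"angular":[0,0,0]},{"claw":180,"dp":[0.003,0,0],"angular":[0,0,0]},{"claw":180,"dp":[0.003,0,0],"angular":[0,0,0]},{"claw":180,"dp":[0.002,0,0],"angular":[0,0,0]},{"claw":180,"dp":[0.001,0,0],"angular":[0,0,0]}]'

```text
clock: 3.48
tcp_pos: [0.5225, -0.0931, 0.0262]
orientation: [0.0, 0.998, 0.069, 0.0]
wrist_force: [-1.3, 0.1, 0.6]
finger_gap: 0.0253
```

```bash
python3 -c "
from h import *
gs(); wsnap('w1')"
```

```text
{'clock': 3.4833, 'joint_pos': [-0.3276, 0.3922, -0.4029, 0.7756, -0.0001, 2.6768], 'tcp_pos': [0.5225, -0.0931, 0.0262], 'orientation': [0.0, 0.9977, 0.0685, 0.0], 'wrist_force': [-1.3361, 0.102, 0.5816], 'finger_gap': 0.0253}
gauge xy [-0.087  -0.0657] Fg [-1.31  0.29]
{'clock': 3.4833, 'joint_pos': [-0.3276, 0.3922, -0.4029, 0.7756, -0.0001, 2.6768], 'tcp_pos': [0.5225, -0.0931, 0.0262], 'orientation': [0.0, 0.9977, 0.0685, 0.0], 'wrist_force': [-1.3361, 0.102, 0.5816], 'finger_gap': 0.0253}
```

View pics/w1.png

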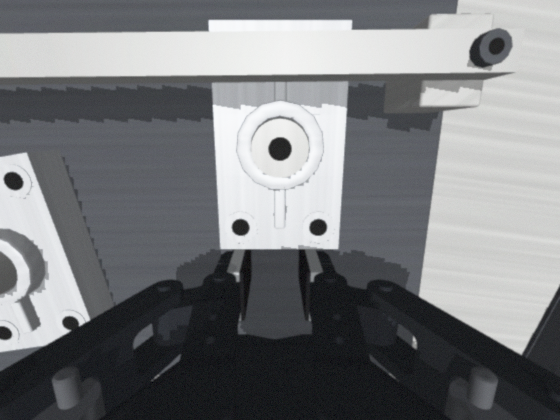

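The cover is now square with the fingers. The plug is at (280,148), short of the bar's near edge at v≈76.

```bash
python3 -c "
from h import *
for n,u,v,z in(('plug',280,148,.0495),('rear',280,249,.032),('bar bottom near edge',280,80,.0495),('bar top near',280,74,.0635),('bar far top',280,32,.0635)):
  print(n,np.round(G@(ray('w1',u,v,z)[:2]-O),4))"
```

```text
plug [-0.028  -0.0677]
rear [-0.0756 -0.0679]
bar bottom near edge [-0.0047 -0.0678]
bar top near [-0.0052 -0.0675]
bar far top [ 0.0062 -0.0676]
```

Emit:
play_rows --steps '[{"claw":180,"dp":[0.002,0,0],"angular":[0,0,0]},{"claw":180,"dp":[0.002,0,0],"angular":[0,0,0]},{"claw":180,"dp":[0.001,0,0],"angular":[0,0,0]},{"claw":180,"dp":[0.001,0,0],"angular":[0,0,0]},{"claw":180,"dp":[0.001,0,0],"angular":[0,0,0]},{"claw":180,"dp":[0.0005,0,0],"angular":[0,0,0]},{"claw":180,"dp":[0.0005,0,0],"angular":[0,0,0]},{"claw":180,"dp":[0,0,0],"angular":[0,0,0]}]'

```text
clock: 4.2
tcp_pos: [0.5302, -0.092, 0.0263]
orientation: [0.0, 0.998, 0.068, 0.0]
wrist_force: [-0.9, -0.0, -0.2]
finger_gap: 0.0252
```

Emit:
play_rows --steps '[{"claw":180,"dp":[0.0002,0,0],"angular":[0,0,0]},{"claw":180,"dp":[0.0002,0,0],"angular":[0,0,0]},{"claw":180,"dp":[0.0002,0,0],"angular":[0,0,0]},{"claw":180,"dp":[0.0002,0,0],"angular":[0,0,0]},{"claw":180,"dp":[0.0002,0,0],"angular":[0,0,0]},{"claw":180,"dp":[0.0002,0,0],"angular":[0,0,0]},{"claw":180,"dp":[0.0002,0,0],"angular":[0,0,0]},{"claw":180,"dp":[0.0002,0,0],"angular":[0,0,0]}]'

```text
clock: 4.87
tcp_pos: [0.5317, -0.0918, 0.0263]
orientation: [0.0, 0.998, 0.068, 0.0]
wrist_force: [-0.5, 0.2, -0.2]
finger_gap: 0.0248
```

Emit:
play_rows --steps '[{"claw":180,"dp":[0.0002,0,0],"angular":[0,0,0]},{"claw":180,"dp":[0.0002,0,0],"angular":[0,0,0]},{"claw":180,"dp":[0.0002,0,0],"angular":[0,0,0]},{"claw":180,"dp":[0.0002,0,0],"angular":[0,0,0]},{"claw":180,"dp":[0.0002,0,0],"angular":[0,0,0]},{"claw":180,"dp":[0.0002,0,0],"angular":[0,0,0]},{"claw":180,"dp":[0.0002,0,0],"angular":[0,0,0]},{"claw":180,"dp":[0.0002,0,0],"angular":[0,0,0]}]'

```text
clock: 5.53
tcp_pos: [0.5333, -0.0916, 0.0263]
orientation: [0.0, 0.998, 0.068, -0.0]
wrist_force: [-2.0, 0.2, -1.1]
finger_gap: 0.0249
```

Emit:
play_rows --steps '[{"claw":180,"dp":[0.0002,0,0],"angular":[0,0,0]},{"claw":180,"dp":[0.0002,0,0],"angular":[0,0,0]},{"claw":180,"dp":[0.0002,0,0],"angular":[0,0,0]},{"claw":180,"dp":[0.0002,0,0],"angular":[0,0,0]},{"claw":180,"dp":[0.0001,0,0],"angular":[0,0,0]},{"claw":180,"dp":[0.0001,0,0],"angular":[0,0,0]},{"claw":180,"dp":[0.0001,0,0],"angular":[0,0,0]},{"claw":180,"dp":[0.0001,0,0],"angular":[0,0,0]}]'

```text
clock: 6.2
tcp_pos: [0.5345, -0.0914, 0.0263]
orientation: [0.0, 0.998, 0.068, -0.0]
wrist_force: [-1.0, -0.1, -0.3]
finger_gap: 0.0252
```

Emit:
play_rows --steps '[{"claw":180,"dp":[0.0002,0,0],"angular":[0,0,0]},{"claw":180,"dp":[0.0002,0,0],"angular":[0,0,0]},{"claw":180,"dp":[0.0002,0,0],"angular":[0,0,0]},{"claw":180,"dp":[0.0002,0,0],"angular":[0,0,0]},{"claw":180,"dp":[0.0002,0,0],"angular":[0,0,0]},{"claw":180,"dp":[0.0002,0,0],"angular":[0,0,0]},{"claw":180,"dp":[0.0002,0,0],"angular":[0,0,0]},{"claw":180,"dp":[0.0002,0,0],"angular":[0,0,0]}]'

```text
clock: 6.87
tcp_pos: [0.5361, -0.0912, 0.0263]
orientation: [0.0, 0.998, 0.068, 0.0]
wrist_force: [-1.0, 0.2, -0.8]
finger_gap: 0.0256
```

Emit:
play_rows --steps '[{"claw":180,"dp":[0.0003,0,0],"angular":[0,0,0]},{"claw":180,"dp":[0.0003,0,0],"angular":[0,0,0]},{"claw":180,"dp":[0.0003,0,0],"angular":[0,0,0]},{"claw":180,"dp":[0.0003,0,0],"angular":[0,0,0]},{"claw":180,"dp":[0.0003,0,0],"angular":[0,0,0]},{"claw":180,"dp":[0.0003,0,0],"angular":[0,0,0]},{"claw":180,"dp":[0.0003,0,0],"angular":[0,0,0]},{"claw":180,"dp":[0.0003,0,0],"angular":[0,0,0]}]'

```text
clock: 7.53
tcp_pos: [0.5385, -0.0909, 0.0263]
orientation: [0.0, 0.998, 0.068, -0.0]
wrist_force: [-1.3, 0.3, -0.4]
finger_gap: 0.0249
```

```bash
python3 -c "
from h import *
gs(); wsnap('w2')"
```

```text
{'clock': 7.5333, 'joint_pos': [-0.3142, 0.4167, -0.3629, 0.7912, -0.0001, 2.6904], 'tcp_pos': [0.5385, -0.0909, 0.0263], 'orientation': [0.0001, 0.9977, 0.0685, -0.0], 'wrist_force': [-1.254, 0.3317, -0.3971], 'finger_gap': 0.0249}
gauge xy [-0.0708 -0.0659] Fg [-1.19  0.51]
{'clock': 7.5333, 'joint_pos': [-0.3142, 0.4167, -0.3629, 0.7912, -0.0001, 2.6904], 'tcp_pos': [0.5385, -0.0909, 0.0263], 'orientation': [0.0001, 0.9977, 0.0685, -0.0], 'wrist_force': [-1.254, 0.3317, -0.3971], 'finger_gap': 0.0249}
```

View pics/w2.png

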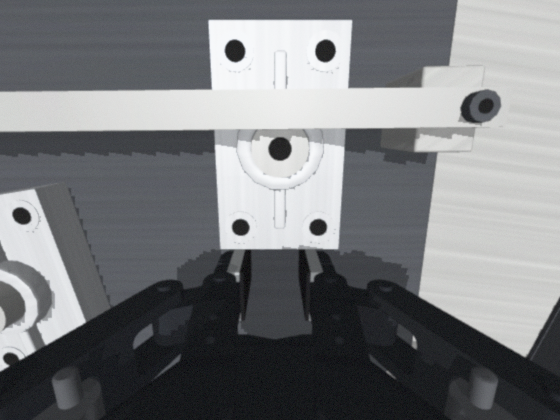

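The plug's leading edge is already under the bar: the bar's edge at v≈130 hides the plug's top edge. The force is still about 1 N, so this cover seems to clear. I'll push on gently.

Emit:
play_rows --steps '[{"claw":180,"dp":[0.0005,0,0],"angular":[0,0,0]},{"claw":180,"dp":[0.0005,0,0],"angular":[0,0,0]},{"claw":180,"dp":[0.0005,0,0],"angular":[0,0,0]},{"claw":180,"dp":[0.0005,0,0],"angular":[0,0,0]},{"claw":180,"dp":[0.0005,0,0],"angular":[0,0,0]},{"claw":180,"dp":[0.0005,0,0],"angular":[0,0,0]},{"claw":180,"dp":[0.0005,0,0],"angular":[0,0,0]},{"claw":180,"dp":[0.0005,0,0],"angular":[0,0,0]}]'

```text
clock: 8.25
tcp_pos: [0.5425, -0.0903, 0.0263]
orientation: [0.0, 0.998, 0.068, 0.0]
wrist_force: [-0.9, -0.3, 0.5]
finger_gap: 0.0255
```

Emit:
play_rows --steps '[{"claw":180,"dp":[0.001,0,0],"angular":[0,0,0]},{"claw":180,"dp":[0.001,0,0],"angular":[0,0,0]},{"claw":180,"dp":[0.001,0,0],"angular":[0,0,0]},{"claw":180,"dp":[0.001,0,0],"angular":[0,0,0]},{"claw":180,"dp":[0.001,0,0],"angular":[0,0,0]},{"claw":180,"dp":[0.001,0,0],"angular":[0,0,0]},{"claw":180,"dp":[0.001,0,0],"angular":[0,0,0]},{"claw":180,"dp":[0.001,0,0],"angular":[0,0,0]}]'

```text
clock: 8.92
tcp_pos: [0.5505, -0.0892, 0.0263]
orientation: [0.0, 0.998, 0.069, 0.0]
wrist_force: [-1.2, 0.1, 0.9]
finger_gap: 0.025
```

Emit:
play_rows --steps '[{"claw":180,"dp":[0.003,0,0],"angular":[0,0,0]},{"claw":180,"dp":[0.003,0,0],"angular":[0,0,0]},{"claw":180,"dp":[0.003,0,0],"angular":[0,0,0]},{"claw":180,"dp":[0.003,0,0],"angular":[0,0,0]},{"claw":180,"dp":[0.003,0,0],"angular":[0,0,0]},{"claw":180,"dp":[0.003,0,0],"angular":[0,0,0]},{"claw":180,"dp":[0.003,0,0],"angular":[0,0,0]},{"claw":180,"dp":[0.003,0,0],"angular":[0,0,0]}]'

```text
clock: 9.58
tcp_pos: [0.5744, -0.0859, 0.0263]
orientation: [0.0, 0.998, 0.068, 0.0]
wrist_force: [-1.2, 0.2, 0.3]
finger_gap: 0.0251
```

Emit:
play_rows --steps '[{"claw":180,"dp":[0.002,0,0],"angular":[0,0,0]},{"claw":180,"dp":[0.002,0,0],"angular":[0,0,0]},{"claw":180,"dp":[0.001,0,0],"angular":[0,0,0]},{"claw":180,"dp":[0.001,0,0],"angular":[0,0,0]},{"claw":180,"dp":[0,0,0],"angular":[0,0,0]},{"claw":180,"dp":[-0.005,0,0],"angular":[0,0,0]},{"claw":180,"dp":[-0.03,0,0],"angular":[0,0,0]},{"claw":180,"dp":[-0.04,0,0],"angular":[0,0,0]}]'

```text
clock: 10.25
tcp_pos: [0.5081, -0.096, 0.0267]
orientation: [0.001, 0.998, 0.069, 0.002]
wrist_force: [0.2, -1.7, 0.3]
finger_gap: 0.0251
```

```bash
python3 -c "
from h import *
gs(); wsnap('w3')"
```

```text
{'clock': 10.25, 'joint_pos': [-0.3422, 0.3666, -0.4421, 0.7573, 0.0002, 2.6608], 'tcp_pos': [0.5081, -0.096, 0.0267], 'orientation': [0.0009, 0.9976, 0.0692, 0.0022], 'wrist_force': [0.2484, -1.7142, 0.3453], 'finger_gap': 0.0251}
gauge xy [-0.1015 -0.0666] Fg [-0.   -1.73]
{'clock': 10.25, 'joint_pos': [-0.3422, 0.3666, -0.4421, 0.7573, 0.0002, 2.6608], 'tcp_pos': [0.5081, -0.096, 0.0267], 'orientation': [0.0009, 0.9976, 0.0692, 0.0022], 'wrist_force': [0.2484, -1.7142, 0.3453], 'finger_gap': 0.0251}
```

View pics/w3.png

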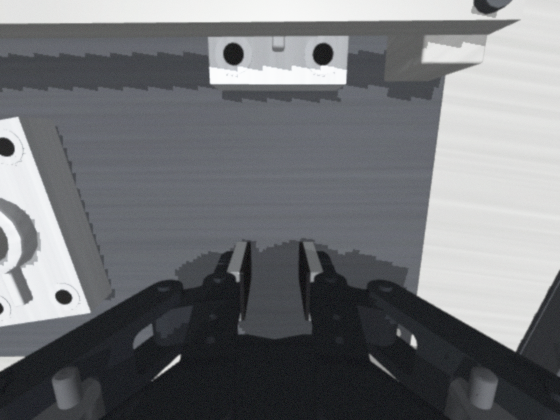

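Only the rear end of the first cover shows on the near side (rear edge at v≈84), and the plug is through. The cover is flat beyond the bar. Next I go behind the left cover.

Emit:
play_rows --steps '[{"claw":180,"dp":[-0.032,0,0],"angular":[0,0,0]},{"claw":180,"dp":[-0.032,0,0],"angular":[0,0,0]},{"claw":180,"dp":[0,-0.025,0],"angular":[0,0,0]},{"claw":180,"dp":[0,-0.03,0],"angular":[0,0,0]},{"claw":180,"dp":[0,-0.03,0],"angular":[0,0,0]},{"claw":180,"dp":[0,-0.03,0],"angular":[0,0,0]},{"claw":180,"dp":[0,-0.01,0],"angular":[0,0,0]},{"claw":180,"dp":[0,0,0],"angular":[0,0,0]}]'

```text
clock: 10.97
tcp_pos: [0.4244, 0.0215, 0.0264]
orientation: [-0.0, 0.998, 0.07, -0.0]
wrist_force: [-0.0, -0.9, 0.3]
finger_gap: 0.0254
```

```bash
python3 -c "
from h import *
print('rear',np.round(G@(ray('w3',278,70,.032)[:2]-O),4),np.round(G@(ray('w3',278,84,.012)[:2]-O),4))
s=gs()"
```

```text
rear [-0.0127 -0.068 ] [-0.0149 -0.0683]
{'clock': 10.9667, 'joint_pos': [-0.1389, 0.2207, -0.6588, 0.6916, 0.0003, 2.8621], 'tcp_pos': [0.4244, 0.0215, 0.0264], 'orientation': [-0.0001, 0.9975, 0.0702, -0.0001], 'wrist_force': [-0.0202, -0.8623, 0.3297], 'finger_gap': 0.0254}
gauge xy [-0.1675  0.0619] Fg [-0.14 -0.85]
```

Emit:
play_rows --steps '[{"claw":180,"dp":[0.008,0,0],"angular":[0,0,0]},{"claw":180,"dp":[0.008,0,0],"angular":[0,0,0]},{"claw":180,"dp":[0.006,0,0],"angular":[0,0,0]},{"claw":180,"dp":[0.006,0,0],"angular":[0,0,0]},{"claw":180,"dp":[0.006,0,0],"angular":[0,0,0]},{"claw":180,"dp":[0.006,0,0],"angular":[0,0,0]},{"claw":180,"dp":[0.006,0,0],"angular":[0,0,0]},{"claw":180,"dp":[0.006,0,0],"angular":[0,0,0]}]'

```text
clock: 11.63
tcp_pos: [0.4773, 0.0267, 0.0261]
orientation: [-0.0, 0.998, 0.068, -0.0]
wrist_force: [-1.1, 0.3, -0.7]
finger_gap: 0.0255
```

Emit:
play_rows --steps '[{"claw":180,"dp":[0.005,0,0],"angular":[0,0,0]},{"claw":180,"dp":[0.005,0,0],"angular":[0,0,0]},{"claw":180,"dp":[0.005,0,0],"angular":[0,0,0]},{"claw":180,"dp":[0.004,0,0],"angular":[0,0,0]},{"claw":180,"dp":[0.004,0,0],"angular":[0,0,0]},{"claw":180,"dp":[0.003,0,0],"angular":[0,0,0]},{"claw":180,"dp":[0.002,0,0],"angular":[0,0,0]},{"claw":180,"dp":[0.001,0,0],"angular":[0,0,0]}]'

```text
clock: 12.3
tcp_pos: [0.5058, 0.0308, 0.0263]
orientation: [0.0, 0.998, 0.069, 0.0]
wrist_force: [0.2, -0.1, 0.6]
finger_gap: 0.0253
```

```bash
python3 -c "
from h import *
gs(); wsnap('w4')"
```

```text
{'clock': 12.3, 'joint_pos': [-0.0976, 0.3537, -0.4635, 0.7534, -0.0001, 2.9068], 'tcp_pos': [0.5058, 0.0308, 0.0263], 'orientation': [0.0001, 0.9976, 0.0685, 0.0001], 'wrist_force': [0.2063, -0.0987, 0.648], 'finger_gap': 0.0253}
gauge xy [-0.0855  0.0593] Fg [ 0.19 -0.13]
{'clock': 12.3, 'joint_pos': [-0.0976, 0.3537, -0.4635, 0.7534, -0.0001, 2.9068], 'tcp_pos': [0.5058, 0.0308, 0.0263], 'orientation': [0.0001, 0.9976, 0.0685, 0.0001], 'wrist_force': [0.2063, -0.0987, 0.648], 'finger_gap': 0.0253}
```

View pics/w4.png

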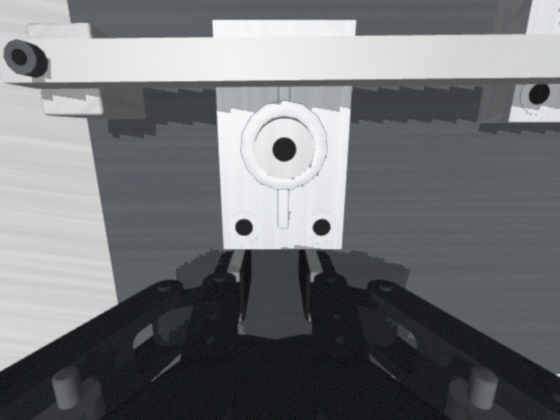

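The left cover is also square. Its plug is at (284,149), and the bar's near edge is at v≈80. That leaves about 9 mm to contact.

Emit:
play_rows --steps '[{"claw":180,"dp":[0.0015,0,0],"angular":[0,0,0]},{"claw":180,"dp":[0.0015,0,0],"angular":[0,0,0]},{"claw":180,"dp":[0.001,0,0],"angular":[0,0,0]},{"claw":180,"dp":[0.001,0,0],"angular":[0,0,0]},{"claw":180,"dp":[0.0005,0,0],"angular":[0,0,0]},{"claw":180,"dp":[0.0005,0,0],"angular":[0,0,0]},{"claw":180,"dp":[0.0005,0,0],"angular":[0,0,0]},{"claw":180,"dp":[0,0,0],"angular":[0,0,0]}]'

```text
clock: 13.02
tcp_pos: [0.5121, 0.0316, 0.0263]
orientation: [0.0, 0.998, 0.068, 0.0]
wrist_force: [-1.3, -0.1, 0.1]
finger_gap: 0.025
```

Emit:
play_rows --steps '[{"claw":180,"dp":[0.0002,0,0],"angular":[0,0,0]},{"claw":180,"dp":[0.0002,0,0],"angular":[0,0,0]},{"claw":180,"dp":[0.0002,0,0],"angular":[0,0,0]},{"claw":180,"dp":[0.0001,0,0],"angular":[0,0,0]},{"claw":180,"dp":[0.0001,0,0],"angular":[0,0,0]},{"claw":180,"dp":[0.0001,0,0],"angular":[0,0,0]},{"claw":180,"dp":[0.0001,0,0],"angular":[0,0,0]},{"claw":180,"dp":[0,0,0],"angular":[0,0,0]}]'

```text
clock: 13.68
tcp_pos: [0.5129, 0.0318, 0.0263]
orientation: [0.0, 0.998, 0.068, -0.0]
wrist_force: [-1.2, -0.1, 1.0]
finger_gap: 0.0252
```

Emit:
play_rows --steps '[{"claw":180,"dp":[0.0001,0,0],"angular":[0,0,0]},{"claw":180,"dp":[0.0001,0,0],"angular":[0,0,0]},{"claw":180,"dp":[0.0001,0,0],"angular":[0,0,0]},{"claw":180,"dp":[0.0001,0,0],"angular":[0,0,0]},{"claw":180,"dp":[0.0001,0,0],"angular":[0,0,0]},{"claw":180,"dp":[0.0001,0,0],"angular":[0,0,0]},{"claw":180,"dp":[0.0001,0,0],"angular":[0,0,0]},{"claw":180,"dp":[0.0001,0,0],"angular":[0,0,0]}]'

```text
clock: 14.35
tcp_pos: [0.5138, 0.0319, 0.0263]
orientation: [0.0, 0.998, 0.068, 0.0]
wrist_force: [-1.3, 0.4, 0.8]
finger_gap: 0.0253
```

Emit:
play_rows --steps '[{"claw":180,"dp":[0.0001,0,0],"angular":[0,0,0]},{"claw":180,"dp":[0.0001,0,0],"angular":[0,0,0]},{"claw":180,"dp":[0.0001,0,0],"angular":[0,0,0]},{"claw":180,"dp":[0.0001,0,0],"angular":[0,0,0]},{"claw":180,"dp":[0.0001,0,0],"angular":[0,0,0]},{"claw":180,"dp":[0.0001,0,0],"angular":[0,0,0]},{"claw":180,"dp":[0.0001,0,0],"angular":[0,0,0]},{"claw":180,"dp":[0.0001,0,0],"angular":[0,0,0]}]'

```text
clock: 15.02
tcp_pos: [0.5146, 0.032, 0.0263]
orientation: [0.0, 0.998, 0.068, 0.0]
wrist_force: [-1.0, -0.4, 0.3]
finger_gap: 0.025
```

Emit:
play_rows --steps '[{"claw":180,"dp":[0.0001,0,0],"angular":[0,0,0]},{"claw":180,"dp":[0.0001,0,0],"angular":[0,0,0]},{"claw":180,"dp":[0.0001,0,0],"angular":[0,0,0]},{"claw":180,"dp":[0.0001,0,0],"angular":[0,0,0]},{"claw":180,"dp":[0.0001,0,0],"angular":[0,0,0]},{"claw":180,"dp":[0.0001,0,0],"angular":[0,0,0]},{"claw":180,"dp":[0.0001,0,0],"angular":[0,0,0]},{"claw":180,"dp":[0.0001,0,0],"angular":[0,0,0]}]'

```text
clock: 15.68
tcp_pos: [0.5153, 0.0321, 0.0263]
orientation: [0.0, 0.998, 0.068, 0.0]
wrist_force: [-1.2, -0.5, 0.1]
finger_gap: 0.0249
```

Emit:
play_rows --steps '[{"claw":180,"dp":[0.0001,0,0],"angular":[0,0,0]},{"claw":180,"dp":[0.0001,0,0],"angular":[0,0,0]},{"claw":180,"dp":[0.0001,0,0],"angular":[0,0,0]},{"claw":180,"dp":[0.0001,0,0],"angular":[0,0,0]},{"claw":180,"dp":[0.0001,0,0],"angular":[0,0,0]},{"claw":180,"dp":[0.0001,0,0],"angular":[0,0,0]},{"claw":180,"dp":[0.0001,0,0],"angular":[0,0,0]},{"claw":180,"dp":[0.0001,0,0],"angular":[0,0,0]}]'

```text
clock: 16.35
tcp_pos: [0.5161, 0.0322, 0.0263]
orientation: [0.0, 0.998, 0.068, -0.0]
wrist_force: [-0.9, -1.6, 1.0]
finger_gap: 0.0249
```

Emit:
play_rows --steps '[{"claw":180,"dp":[0.0001,0,0],"angular":[0,0,0]},{"claw":180,"dp":[0.0001,0,0],"angular":[0,0,0]},{"claw":180,"dp":[0.0001,0,0],"angular":[0,0,0]},{"claw":180,"dp":[0.0001,0,0],"angular":[0,0,0]},{"claw":180,"dp":[0.0001,0,0],"angular":[0,0,0]},{"claw":180,"dp":[0.0001,0,0],"angular":[0,0,0]},{"claw":180,"dp":[0.0001,0,0],"angular":[0,0,0]},{"claw":180,"dp":[0.0001,0,0],"angular":[0,0,0]}]'

```text
clock: 17.02
tcp_pos: [0.5168, 0.0323, 0.0263]
orientation: [0.0, 0.998, 0.068, -0.0]
wrist_force: [-1.6, -0.5, 0.7]
finger_gap: 0.0252
```

Emit:
play_rows --steps '[{"claw":180,"dp":[0.0001,0,0],"angular":[0,0,0]},{"claw":180,"dp":[0.0001,0,0],"angular":[0,0,0]},{"claw":180,"dp":[0.0001,0,0],"angular":[0,0,0]},{"claw":180,"dp":[0.0001,0,0],"angular":[0,0,0]},{"claw":180,"dp":[0.0001,0,0],"angular":[0,0,0]},{"claw":180,"dp":[0.0001,0,0],"angular":[0,0,0]},{"claw":180,"dp":[0.0001,0,0],"angular":[0,0,0]},{"claw":180,"dp":[0.0001,0,0],"angular":[0,0,0]}]'

```text
clock: 17.68
tcp_pos: [0.5172, 0.0324, 0.0262]
orientation: [0.0, 0.998, 0.068, -0.0]
wrist_force: [-5.5, -0.5, 4.0]
finger_gap: 0.0257
```

```bash
python3 -c "
from h import *
gs(); p,d,T=wsnap('w5')
g=cv2.resize(p[60:260,190:380],None,fx=4,fy=3,interpolation=2); cv2.imwrite('pics/w5c.png',g[:,:,::-1])
c=env.calibration('wrist')
v,u=np.mgrid[:420,:560]; P=np.stack([(u-c['cx'])/c['fx']*d,(v-c['cy'])/c['fy']*d,d],-1)@T[:3,:3].T+T[:3,3]
X=(P[...,:2]-O)@G.T
for r in range(84,256,6): print(r,np.round(X[r,282],4),round(float(P[r,282,2]),4),round(float(P[r,255,2]),4))
"
```

```text
{'clock': 17.6833, 'joint_pos': [-0.0922, 0.3729, -0.4337, 0.7651, -0.0003, 2.9124], 'tcp_pos': [0.5172, 0.0324, 0.0262], 'orientation': [0.0001, 0.9977, 0.0684, -0.0005], 'wrist_force': [-5.4538, -0.5257, 3.9792], 'finger_gap': 0.0257}
gauge xy [-0.0741  0.0592] Fg [-5.47  0.27]
{'clock': 17.6833, 'joint_pos': [-0.0922, 0.3729, -0.4337, 0.7651, -0.0003, 2.9124], 'tcp_pos': [0.5172, 0.0324, 0.0262], 'orientation': [0.0001, 0.9977, 0.0684, -0.0005], 'wrist_force': [-5.4538, -0.5257, 3.9792], 'finger_gap': 0.0257}
84 [0.0051 0.0568] 0.0619 0.0622
90 [0.0032 0.0568] 0.063 0.0636
96 [0.0016 0.0568] 0.0619 0.0619
102 [-0.0003  0.0568] 0.0632 0.0633
108 [-0.0021  0.0568] 0.0634 0.0627
114 [-0.0038  0.0568] 0.0623 0.0623
120 [-0.0052  0.0565] 0.0501 0.0498
126 [-0.0073  0.0565] 0.0503 0.0405
132 [-0.0094  0.0565] 0.0501 0.041
138 [-0.0115  0.0565] 0.0498 0.0411
144 [-0.0137  0.0565] 0.0499 0.05
150 [-0.0158  0.0565] 0.0502 0.0514
156 [-0.018   0.0565] 0.0497 0.0413
162 [-0.0203  0.0565] 0.049 0.0409
168 [-0.0225  0.0565] 0.0497 0.0412
174 [-0.0246  0.0565] 0.051 0.0404
180 [-0.0284  0.0563] 0.0414 0.03
186 [-0.0312  0.0563] 0.0399 0.0309
192 [-0.0342  0.0562] 0.0375 0.0315
198 [-0.0371  0.0562] 0.0366 0.0314
204 [-0.0398  0.0562] 0.0364 0.0307
210 [-0.0424  0.0562] 0.0369 0.0318
216 [-0.0452  0.0562] 0.0367 0.0307
222 [-0.0475  0.0563] 0.0379 0.031
228 [-0.0509  0.0562] 0.0362 0.0306
234 [-0.0556  0.0561] 0.0312 0.0308
240 [-0.0588  0.0561] 0.0306 0.0297
246 [-0.062   0.0561] 0.0301 0.0307
252 [-0.0738  0.0556] 0.01 0.0105
```

View pics/w5c.png

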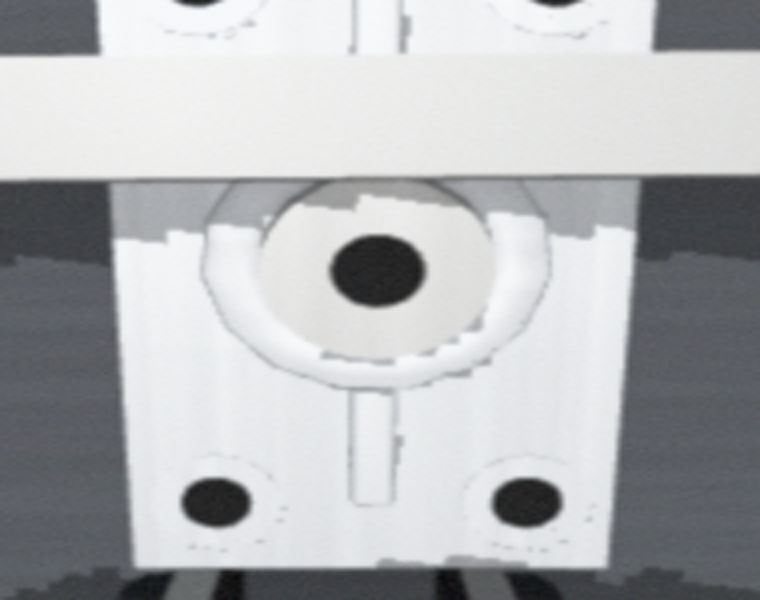

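It caught: resistance jumped from 1 N to 5.5 N with the plug's edge against the bar's near face. I stop pushing here and back off.

Emit:
play_rows --steps '[{"claw":180,"dp":[-0.005,0,0],"angular":[0,0,0]},{"claw":180,"dp":[-0.02,0,0],"angular":[0,0,0]},{"claw":0,"dp":[0,0.0025,-0.025],"angular":[0,0,0]},{"claw":0,"dp":[0,0,-0.025],"angular":[0,0,0]},{"claw":0,"dp":[0.018,0,0],"angular":[0,0,0]},{"claw":0,"dp":[0.018,0,0],"angular":[0,0,0]},{"claw":0,"dp":[0.018,0,0],"angular":[0,0,0]},{"claw":0,"dp":[0,0,0],"angular":[0,0,0]}]'

```text
clock: 18.4
tcp_pos: [0.5518, 0.0339, 0.0773]
orientation: [0.0, 0.998, 0.069, 0.004]
wrist_force: [0.7, -0.3, 0.2]
finger_gap: 0.0851
```

```bash
python3 -c "
from h import *
gs(); env.read_camera('wrist')"
```

```text
{'clock': 18.4, 'joint_pos': [-0.0841, 0.3673, -0.2926, 0.9035, 0.0006, 2.9201], 'tcp_pos': [0.5518, 0.0339, 0.0773], 'orientation': [0.0003, 0.9976, 0.0686, 0.0037], 'wrist_force': [0.7461, -0.3285, 0.1789], 'finger_gap': 0.0851}
gauge xy [-0.0396  0.0557] Fg [ 0.69 -0.43]
```

Emit:
play_rows --steps '[{"claw":0,"dp":[-0.004,0,0.015],"angular":[0,0,0]},{"claw":0,"dp":[0,0,0.015],"angular":[0,0,0]},{"claw":0,"dp":[0,0,0.012],"angular":[0,0,0]},{"claw":0,"dp":[0,0,0.008],"angular":[0,0,0]},{"claw":0,"dp":[0,0,0.004],"angular":[0,0,0]},{"claw":0,"dp":[0,0,0.001],"angular":[0,0,0]},{"claw":0,"dp":[0,0,0],"angular":[0,0,0]},{"claw":60,"dp":[0,0,0],"angular":[0,0,0]}]'

```text
clock: 19.12
tcp_pos: [0.5433, 0.0333, 0.0219]
orientation: [0.0, 0.998, 0.068, 0.001]
wrist_force: [-1.3, -0.6, -0.7]
finger_gap: 0.0755
```

```bash
python3 -c "
from h import *
gs(); wsnap('w6')"
```

```text
{'clock': 19.1167, 'joint_pos': [-0.0862, 0.4184, -0.3735, 0.7778, -0.0, 2.9183], 'tcp_pos': [0.5433, 0.0333, 0.0219], 'orientation': [0.0001, 0.9977, 0.0685, 0.0005], 'wrist_force': [-1.3239, -0.5527, -0.725], 'finger_gap': 0.0755}
gauge xy [-0.0481  0.0564] Fg [-1.39 -0.36]
{'clock': 19.1167, 'joint_pos': [-0.0862, 0.4184, -0.3735, 0.7778, -0.0, 2.9183], 'tcp_pos': [0.5433, 0.0333, 0.0219], 'orientation': [0.0001, 0.9977, 0.0685, 0.0005], 'wrist_force': [-1.3239, -0.5527, -0.725], 'finger_gap': 0.0755}
```

View pics/w6.png

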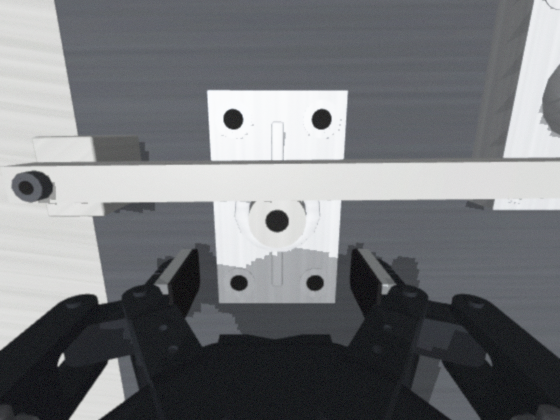

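The open fingers straddle the rear part of the cover (pads at about (180,275) and (370,275)). The other cover's boss shows beyond the bar at (555,100). I'll close lightly and pull straight back.

Emit:
play_rows --steps '[{"claw":110,"dp":[0,0,0],"angular":[0,0,0]},{"claw":150,"dp":[0,0,0],"angular":[0,0,0]},{"claw":255,"dp":[0,0,0],"angular":[0,0,0]},{"claw":255,"dp":[0,0,0],"angular":[0,0,0]},{"claw":255,"dp":[0,0,0],"angular":[0,0,0]},{"claw":255,"dp":[0,0,0],"angular":[0,0,0]},{"claw":255,"dp":[0,0,0],"angular":[0,0,0]},{"claw":255,"dp":[0,0,0],"angular":[0,0,0]}]' --force 25

```text
clock: 19.83
tcp_pos: [0.5434, 0.0333, 0.0221]
orientation: [0.0, 0.998, 0.068, 0.001]
wrist_force: [-0.3, 0.1, 5.2]
finger_gap: 0.0555
```

Emit:
play_rows --steps '[{"claw":255,"dp":[-0.002,0,0],"angular":[0,0,0]},{"claw":255,"dp":[-0.006,0,0],"angular":[0,0,0]},{"claw":255,"dp":[-0.01,0,0],"angular":[0,0,0]},{"claw":255,"dp":[-0.012,0,0],"angular":[0,0,0]},{"claw":255,"dp":[-0.012,0,0],"angular":[0,0,0]},{"claw":255,"dp":[-0.01,0,0],"angular":[0,0,0]},{"claw":255,"dp":[-0.006,0,0],"angular":[0,0,0]},{"claw":255,"dp":[-0.002,0,0],"angular":[0,0,0]}]'

```text
clock: 20.5
tcp_pos: [0.4833, 0.0251, 0.0221]
orientation: [0.0, 0.998, 0.068, 0.001]
wrist_force: [1.0, -0.3, 3.9]
finger_gap: 0.0553
```

```bash
python3 -c "
from h import *
gs(); wsnap('w7')"
```

```text
{'clock': 20.5, 'joint_pos': [-0.1143, 0.3215, -0.5266, 0.7205, 0.0001, 2.8903], 'tcp_pos': [0.4833, 0.0251, 0.0221], 'orientation': [0.0001, 0.9977, 0.0685, 0.0011], 'wrist_force': [1.0475, -0.2524, 3.8501], 'finger_gap': 0.0553}
gauge xy [-0.1086  0.0569] Fg [ 1.  -0.4]
{'clock': 20.5, 'joint_pos': [-0.1143, 0.3215, -0.5266, 0.7205, 0.0001, 2.8903], 'tcp_pos': [0.4833, 0.0251, 0.0221], 'orientation': [0.0001, 0.9977, 0.0685, 0.0011], 'wrist_force': [1.0475, -0.2524, 3.8501], 'finger_gap': 0.0553}
```

View pics/w7.png

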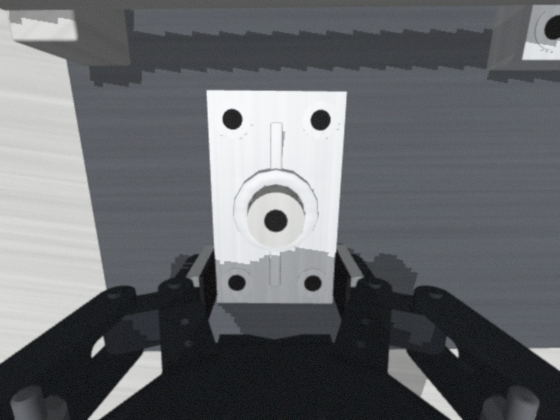

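The cover is well clear of the bar and still square. I release it and regrip at its middle for a level lift.

Emit:
play_rows --steps '[{"claw":60,"dp":[0,0,0],"angular":[0,0,0]},{"claw":60,"dp":[0,0,-0.001],"angular":[0,0,0]},{"claw":60,"dp":[0,0,0],"angular":[0,0,0]},{"claw":60,"dp":[0.01,0,0],"angular":[0,0,0]},{"claw":60,"dp":[0.012,0,0],"angular":[0,0,0]},{"claw":60,"dp":[0.01,0,0],"angular":[0,0,0]},{"claw":60,"dp":[0.001,0,0],"angular":[0,0,0]},{"claw":60,"dp":[0,0,0],"angular":[0,0,0]}]'

```text
clock: 21.22
tcp_pos: [0.5168, 0.0298, 0.0219]
orientation: [0.0, 0.998, 0.069, -0.0]
wrist_force: [-0.4, 1.2, -1.2]
finger_gap: 0.0652
```

Emit:
play_rows --steps '[{"claw":110,"dp":[0,0,0],"angular":[0,0,0]},{"claw":150,"dp":[0,0,0],"angular":[0,0,0]},{"claw":255,"dp":[0,0,0],"angular":[0,0,0]},{"claw":255,"dp":[0,0,0],"angular":[0,0,0]},{"claw":255,"dp":[0,0,0],"angular":[0,0,0]},{"claw":255,"dp":[0,0,0],"angular":[0,0,0]},{"claw":255,"dp":[0,0,0],"angular":[0,0,0]},{"claw":255,"dp":[0,0,0],"angular":[0,0,0]}]' --force 50

```text
clock: 21.88
tcp_pos: [0.5156, 0.0298, 0.0221]
orientation: [-0.0, 0.998, 0.068, -0.0]
wrist_force: [0.0, 1.1, -0.9]
finger_gap: 0.0546
```

Emit:
play_rows --steps '[{"claw":255,"dp":[0,0,-0.001],"angular":[0,0,0]},{"claw":255,"dp":[0,0,-0.003],"angular":[0,0,0]},{"claw":255,"dp":[0,0,-0.006],"angular":[0,0,0]},{"claw":255,"dp":[0,0,-0.01],"angular":[0,0,0]},{"claw":255,"dp":[0,0,-0.015],"angular":[0,0,0]},{"claw":255,"dp":[0,0,-0.015],"angular":[0,0,0]},{"claw":255,"dp":[0,0,-0.01],"angular":[0,0,0]},{"claw":255,"dp":[0,0,-0.005],"angular":[0,0,0]}]'

```text
clock: 22.55
tcp_pos: [0.5173, 0.0296, 0.0895]
orientation: [0.0, 0.998, 0.069, 0.002]
wrist_force: [0.6, 0.4, -3.9]
finger_gap: 0.0547
```

```bash
python3 -c "
from h import *
gs(); wsnap('w8')"
```

```text
{'clock': 22.55, 'joint_pos': [-0.0978, 0.2987, -0.3595, 0.9094, -0.0002, 2.9067], 'tcp_pos': [0.5173, 0.0296, 0.0895], 'orientation': [0.0003, 0.9976, 0.0685, 0.0016], 'wrist_force': [0.6397, 0.4266, -3.8618], 'finger_gap': 0.0547}
gauge xy [-0.0743  0.0564] Fg [0.69 0.33]
{'clock': 22.55, 'joint_pos': [-0.0978, 0.2987, -0.3595, 0.9094, -0.0002, 2.9067], 'tcp_pos': [0.5173, 0.0296, 0.0895], 'orientation': [0.0003, 0.9976, 0.0685, 0.0016], 'wrist_force': [0.6397, 0.4266, -3.8618], 'finger_gap': 0.0547}
```

View pics/w8.png

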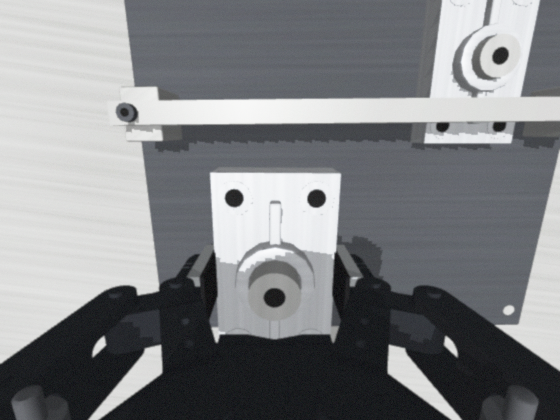

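The cover hangs level in the jaws. The first cover lies beyond the bar, its plug at (500,55) clear of the bar at v≈100. I carry the caught one over to the tray.

Emit:
play_rows --steps '[{"claw":255,"dp":[-0.0039,0.012,0],"angular":[0,0,0]},{"claw":255,"dp":[-0.0079,0.024,0],"angular":[0,0,0]},{"claw":255,"dp":[-0.0098,0.03,0],"angular":[0,0,0]},{"claw":255,"dp":[-0.0098,0.03,0],"angular":[0,0,0]},{"claw":255,"dp":[-0.0098,0.03,0],"angular":[0,0,0]},{"claw":255,"dp":[-0.0098,0.03,0],"angular":[0,0,0]},{"claw":255,"dp":[-0.0098,0.03,0],"angular":[0,0,0]},{"claw":255,"dp":[-0.0098,0.03,0],"angular":[0,0,0]}]'

```text
clock: 23.27
tcp_pos: [0.4741, -0.1956, 0.0864]
orientation: [-0.0, 0.998, 0.068, -0.001]
wrist_force: [1.3, 0.5, -4.2]
finger_gap: 0.055
```

Emit:
play_rows --steps '[{"claw":255,"dp":[-0.0098,0.03,0],"angular":[0,0,0]},{"claw":255,"dp":[-0.0098,0.03,0],"angular":[0,0,0]},{"claw":255,"dp":[-0.0098,0.03,0],"angular":[0,0,0]},{"claw":255,"dp":[-0.0092,0.028,0],"angular":[0,0,0]},{"claw":255,"dp":[-0.0066,0.02,0],"angular":[0,0,0]},{"claw":255,"dp":[-0.0032,0.0097,0],"angular":[0,0,0]},{"claw":255,"dp":[0,0,0],"angular":[0,0,6.8]},{"claw":255,"dp":[0,0,0],"angular":[0,0,6.8]}]'

```text
clock: 23.93
tcp_pos: [0.4466, -0.3474, 0.0862]
orientation: [-0.001, 0.999, -0.054, -0.001]
wrist_force: [0.1, -1.2, -3.5]
finger_gap: 0.0546
```

```bash
python3 -c "
from h import *
st(); wsnap('w9')"
```

```text
{'clock': 23.9333, 'joint_pos': [-0.8029, 0.3881, -0.2361, 0.9487, 0.0, 2.4463], 'tcp_pos': [0.4466, -0.3474, 0.0862], 'orientation': [-0.0007, 0.9986, -0.0538, -0.0007], 'wrist_force': [0.1293, -1.1973, -3.5156], 'finger_gap': 0.0546}
{'clock': 23.9333, 'joint_pos': [-0.8029, 0.3881, -0.2361, 0.9487, 0.0, 2.4463], 'tcp_pos': [0.4466, -0.3474, 0.0862], 'orientation': [-0.0007, 0.9986, -0.0538, -0.0007], 'wrist_force': [0.1293, -1.1973, -3.5156], 'finger_gap': 0.0546}
```

View pics/w9.png

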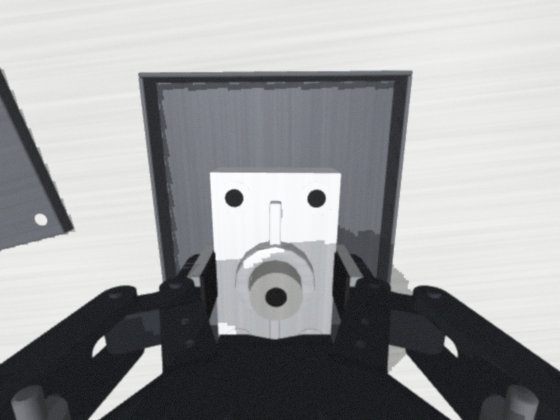

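The cover is centred over the tray and parallel to its walls. Its underside should touch down at a TCP height of about 0.013.

Emit:
play_rows --steps '[{"claw":255,"dp":[0,0,0.006],"angular":[0,0,0]},{"claw":255,"dp":[0,0,0.012],"angular":[0,0,0]},{"claw":255,"dp":[0,0,0.013],"angular":[0,0,0]},{"claw":255,"dp":[0,0,0.013],"angular":[0,0,0]},{"claw":255,"dp":[0,0,0.01],"angular":[0,0,0]},{"claw":255,"dp":[0,0,0.007],"angular":[0,0,0]},{"claw":255,"dp":[0,0,0.003],"angular":[0,0,0]},{"claw":255,"dp":[0,0,0.001],"angular":[0,0,0]}]'

```text
clock: 24.65
tcp_pos: [0.4476, -0.3463, 0.0215]
orientation: [-0.0, 0.999, -0.05, -0.0]
wrist_force: [-0.1, 0.4, -3.6]
finger_gap: 0.0546
```

Emit:
play_rows --steps '[{"claw":255,"dp":[0,0,0.001],"angular":[0,0,0]},{"claw":255,"dp":[0,0,0.001],"angular":[0,0,0]},{"claw":255,"dp":[0,0,0.001],"angular":[0,0,0]},{"claw":255,"dp":[0,0,0.001],"angular":[0,0,0]},{"claw":255,"dp":[0,0,0.001],"angular":[0,0,0]},{"claw":255,"dp":[0,0,0.0005],"angular":[0,0,0]},{"claw":255,"dp":[0,0,0.0005],"angular":[0,0,0]},{"claw":255,"dp":[0,0,0],"angular":[0,0,0]}]'

```text
clock: 25.32
tcp_pos: [0.4478, -0.3468, 0.0163]
orientation: [0.0, 0.999, -0.05, -0.0]
wrist_force: [-0.0, -1.1, -4.1]
finger_gap: 0.0549
```

Emit:
play_rows --steps '[{"claw":255,"dp":[0,0,0.0003],"angular":[0,0,0]},{"claw":255,"dp":[0,0,0.0003],"angular":[0,0,0]},{"claw":255,"dp":[0,0,0.0003],"angular":[0,0,0]},{"claw":255,"dp":[0,0,0.0003],"angular":[0,0,0]},{"claw":255,"dp":[0,0,0.0003],"angular":[0,0,0]},{"claw":255,"dp":[0,0,0.0003],"angular":[0,0,0]},{"claw":255,"dp":[0,0,0.0003],"angular":[0,0,0]},{"claw":255,"dp":[0,0,0.0003],"angular":[0,0,0]}]'

```text
clock: 25.98
tcp_pos: [0.4479, -0.3469, 0.0139]
orientation: [0.0, 0.999, -0.05, 0.0]
wrist_force: [0.6, -1.0, -3.9]
finger_gap: 0.0546
```

Emit:
play_rows --steps '[{"claw":255,"dp":[0,0,0.0002],"angular":[0,0,0]},{"claw":255,"dp":[0,0,0.0002],"angular":[0,0,0]},{"claw":255,"dp":[0,0,0.0002],"angular":[0,0,0]},{"claw":255,"dp":[0,0,0.0001],"angular":[0,0,0]},{"claw":255,"dp":[0,0,0.0001],"angular":[0,0,0]},{"claw":255,"dp":[0,0,0.0001],"angular":[0,0,0]},{"claw":255,"dp":[0,0,0.0001],"angular":[0,0,0]},{"claw":255,"dp":[0,0,0],"angular":[0,0,0]}]'

```text
clock: 26.65
tcp_pos: [0.4479, -0.3469, 0.0131]
orientation: [0.0, 0.999, -0.05, 0.0]
wrist_force: [-0.2, 0.0, -0.9]
finger_gap: 0.0547
```

Touchdown: the held weight fell from 3.9 to 0.9 N. Release and rise.

Emit:
play_rows --steps '[{"claw":85,"dp":[0,0,0],"angular":[0,0,0]},{"claw":75,"dp":[0,0,0],"angular":[0,0,0]},{"claw":65,"dp":[0,0,0],"angular":[0,0,0]},{"claw":50,"dp":[0,0,0],"angular":[0,0,0]},{"claw":40,"dp":[0,0,0],"angular":[0,0,0]},{"claw":40,"dp":[0,0,0],"angular":[0,0,0]},{"claw":40,"dp":[0,0,-0.005],"angular":[0,0,0]},{"claw":40,"dp":[0,0,-0.01],"angular":[0,0,0]}]'

```text
clock: 27.32
tcp_pos: [0.4471, -0.3461, 0.0273]
orientation: [-0.001, 0.999, -0.05, -0.001]
wrist_force: [-0.2, 0.0, 0.3]
finger_gap: 0.0717
```

Emit:
play_rows --steps '[{"claw":40,"dp":[0,0,-0.02],"angular":[0,0,0]},{"claw":40,"dp":[0,0,-0.025],"angular":[0,0,0]},{"claw":40,"dp":[0,0,-0.03],"angular":[0,0,0]},{"claw":40,"dp":[0,0,-0.03],"angular":[0,0,0]},{"claw":40,"dp":[0,0,-0.03],"angular":[0,0,0]},{"claw":40,"dp":[0,0,-0.03],"angular":[0,0,0]},{"claw":40,"dp":[0,0,-0.02],"angular":[0,0,0]},{"claw":40,"dp":[0,0,0],"angular":[0,0,0]}]'

```text
clock: 27.98
tcp_pos: [0.4497, -0.3487, 0.2194]
orientation: [0.003, 0.999, -0.05, 0.004]
wrist_force: [0.4, -0.6, 1.1]
finger_gap: 0.0722
```

```bash
python3 -c "
from h import *
st(); p,d,T=wsnap('w10'); q,_=snap('top','top1')
cv2.imwrite('pics/end.png',np.hstack([cv2.resize(p,(400,300)),cv2.resize(q[100:330,110:450],(400,300))])[:,:,::-1])
d1=np.load('pics/top1.npy'); W=world('top',d1)
X=(W[...,:2]-O)@G.T; im=q.astype(int).sum(2)
m=(X[...,0]>.008)&(X[...,0]<.095)&(abs(X[...,1])<.14)&(W[...,2]>.045)&(W[...,2]<.056)
print('far side high pts (plug)',m.sum(),X[m].mean(0) if m.any() else '')
"
```

```text
{'clock': 27.9833, 'joint_pos': [-0.8006, 0.2996, -0.0215, 1.2398, -0.0001, 2.4413], 'tcp_pos': [0.4497, -0.3487, 0.2194], 'orientation': [0.0034, 0.9987, -0.0501, 0.0036], 'wrist_force': [0.381, -0.6209, 1.0897], 'finger_gap': 0.0722}
{'clock': 27.9833, 'joint_pos': [-0.8006, 0.2996, -0.0215, 1.2398, -0.0001, 2.4413], 'tcp_pos': [0.4497, -0.3487, 0.2194], 'orientation': [0.0034, 0.9987, -0.0501, 0.0036], 'wrist_force': [0.381, -0.6209, 1.0897], 'finger_gap': 0.0722}
far side high pts (plug) 92 [ 0.02486945 -0.03671912]
```

The viewer limit is reached, so the last checks are numeric.

```bash
python3 -c "
from h import *
print('cleared plug, gauge',np.round(G@(ray('w8',500,55,.048)[:2]-O),4),'bar far edge',np.round(G@(ray('w8',470,98,.0635)[:2]-O),4))
d=np.load('pics/w10.npy'); T=np.load('pics/w10_T.npy'); W=world('wrist',d,T)
g=cv2.cvtColor(cv2.imread('pics/w10.png'),cv2.COLOR_BGR2GRAY)
A=(abs(W[...,0]-.449)<.085)&(abs(W[...,1]+.347)<.07)
m=A&(W[...,2]>.015)&(W[...,2]<.06); p=W[m]
print('tray cover',cv2.minAreaRect((p[:,:2]*1000).astype(np.float32)),'z pct',np.percentile(p[:,2],[5,50,99]).round(4))
b=A&(abs(W[...,2]-.0225)<.005); q=W[b]; M=np.c_[q[:,:2],np.ones(len(q))]; print('block top plane',np.linalg.lstsq(M,q[:,2],rcond=None)[0].round(3),len(q))
"
```

```text
cleared plug, gauge [ 0.03   -0.0672] bar far edge [ 0.0064 -0.0446]
tray cover ((447.8848571777344, -346.2997131347656), (56.03240203857422, 95.89498138427734), 83.94561004638672) z pct [0.0206 0.0221 0.0415]
block top plane [-0.    -0.     0.022] 3107
```

```bash
python3 -c "
from h import *
print(env.hand_in())"
```

```text
the job is handed in; nothing more can be done
None
```

Both covers are checked, the job is handed in, and the clock read about 28 s of the 64 s allowed.

- **Right cover (clears):** I pushed it flat under the bar with about 1–2 N. It lies flat on the far side, with its plug centre at +30 mm. The plug's near edge is therefore about 13 mm beyond the bar.
- **Left cover (catches):** the plug met the bar and the force rose from 1 to 5.5 N, so I stopped there. I pulled it straight back 60 mm on the plate, regripped it at its middle, and lowered it into the tray until the force showed touchdown. The depth reading after release has it level, with its underside on the tray floor and its centre within about 2 mm of the tray's centre.

The arm ended clear of everything, about 0.22 m up over the tray. One rough automatic check from the top camera read the far-side plug's sideways position as −37 mm, against −67 mm from the wrist camera. The mask probably also picked up bar pixels, so I used the wrist reading. I had used all 12 picture views, so I checked the final state by numbers only, and I did not check the bystander objects again at the end.

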